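# Shut the nail drawers on the upholstery bench

### The arm

A 6-joint arm with a two-finger parallel gripper is mounted at the origin on the work surface. World frame = base frame: x ahead of the robot, y to its left, z up, the work surface at z = 0. Lengths are in m, angles in rad, forces in N, time in s.
With the tool pointing down it reaches from about 0.375 to 0.9 m from the base axis. Payload 3.1 kg.
Tool frame: the origin (TCP) lies where the fingers leave the gripper's body, on its centre line; the fingertips stand manip.tip_reach ahead of it and the grasp point (between the pads) lies 54 mm ahead of it (manip.tip_reach is the distance from the TCP to the fingertips, in m); z points along the fingers, y is the direction in which the jaws open and shut (so a half turn about z gives the same grasp; the last joint's range is limited). The gripper opens to 85 mm and grips with 20 to 120 N. Pads are 22 mm wide; open, the fingers measure 114 mm over their backs; the gripper's body (76 mm by 85 mm) begins 54 mm behind the grasp point. The pads swing forward as they close: fully open they stand 13 mm farther back than shut.
Start: joints at [1.093, 0.527, 1.433, -0, 1.181, -0.178], TCP at [0.184, 0.597, 0.304] pointing down, gripper open.
Joint ranges: [-3.08, 3.08], [-0.75, 2.2], [0.22, 2.44], [-1.43, 4.57], [0, 2.65], [-2.85, 2.85]. Speed limits (rad/s): [2.79, 2.79, 3.14, 3.14, 3.14, 3.14].

### API

Orientations are given as a unit quaternion [x, y, z, w].
In Python, from station import manip, cams, order gives the robot as it stands. The module is installed in compiled form; this text tells all that it offers.
- The arm moves only by the tool drive_tool, never from a script. Its arguments are lists of equal length, an entry for each row: "linear": the shift along the tool's x, y, z in mm, a list of three; "rot": the turn, a rotation vector about the tool's x, y, z in degrees, a list of three; "hand": the finger opening in mm, from 0 to 85.4. A call has 1 to 20 rows; each row shifts and turns the pose as measured when the row begins, along the tool's axes as they then stand; what a row does not reach is not made up. A row lasts 1/12 s, in which the tool goes at most 41.7 mm and 7.16 degrees, less where a joint would pass 70% of its speed; a pose out of reach is approached as far as the arm can. A call with a gripper value outside its range is refused whole. The fingers move at their own pace and stop on an object; "force" is the grip in N (left out, the last holds). Time passes only in rows, so rows that do not move let the fingers close. It gives the time, the measured TCP pose, the force and the opening at its end, in the units of the state.
- manip.sense(): the state, without advancing time (a new reading comes with each control period).
- cams.snapshot(name): name is "side" or "top"; returns the picture (400x640x3 uint8, red, green, blue); there is no depth.
- cams.camera_model(name): a dict with "vfov" (degrees; the focal length in pixels is half the picture's height over the tangent of half this angle, whatever the lens; pixels are square), "cx", "cy" (the principal point, pixels), "rvec" (rotation vector, rad) and "tvec" (3), from world to camera coordinates, as OpenCV has them. Camera axes: x right, y down, z forward; pixel columns grow to the right and rows downward; lengths in m; the calibration is good to about 2 mm. A picture is of the moment at which its call begins. camera_model takes no time and is no camera call.
- order.sign_off(): hands the job in, once; it reports no verdict.
Trained networks look in the newest picture that a camera, given by its name, has taken for a name from the list of things; names that differ only in an ending like _2 or _b are one class to them, and where a whole thing is asked for, a point or a joint stands for the part that bears it (a point fixed in the world has none). Each returns a list of dicts, best first, with "score" (0 to 1); they miss things now and then, are a little off and sometimes report something else, mostly with a low value. They report only what shows in the picture. A call takes as long as a camera call.
- cams.regions_of(label, camera): "pixels" (400x640 bool, what is visible of it) and "rect" ([left, top, right, bottom] in pixels, round what is visible of it).
- cams.spot_point(label, camera): "at" ([column, row] in pixels: a listed point, or the origin of a listed thing).
The state is a dict: "t": time; "q": joint angles; "qd": joint speeds; "tau": joint torques, N m; "tcp_pos": TCP position; "tool_rot": TCP orientation; "force": force on the tool from outside, world axes, zero at the start; "ft_torque": the same for the moment, N m; "finger_gap": opening from 0.0 (shut) to 1.0 (fully open).
Only numpy, scipy, OpenCV 4.12 (cv2) and the standard library are available. Lean on these libraries where they do the work, as an engineer would, in place of code of your own. Each camera call takes 0.05 s, during which the arm holds its last target. There are 200 camera calls.

### The job

Of the three small drawer chests on the bench, push shut the two drawers that hold dome-headed nails (one brass, one steel), gently with the fingertips, until each is fully home; leave the empty drawer standing open just as it is, so that it gets refilled. Push only: do not slam the drawers, do not lift or shove the chests, and leave the jar, spool, hammer and glue bottle where they are.

Things in the scene. Friction and masses are not known exactly. Their poses are not given: they have to be found in the camera images.
- chest_brass: Small wooden drawer chest with one white-fronted drawer, that holds brass dome-headed nails. 170 deep (x) x 110 wide (y) x 70 mm high, plus the drawer's overlaid front. Stands loose on the bench, about 2 kg, so a hard shove slides it. Origin: centre of its underside; z up, x from its drawer front towards its back (the drawer is pushed shut along +x), y to its left.
- brass_front (a point): Centre of the outer face of the front panel of the drawer that holds brass dome-headed nails: flat white panel 108 mm wide, 64 mm high, 10 mm thick, its lower edge 3 mm and upper edge 67 mm above the bench, this point 35 mm above the bench, small flush label holder, no knob. It moves with the drawer; x axis points into the chest (the pushing direction), z up.
- brass_drawer (a joint): Opening of the drawer that holds brass dome-headed nails, in m: 0 = fully home (shut), 0.115 = pulled right out; it starts between 0.05 and 0.095. Slides with about 1.5 N friction plus light damping, has no spring and stays where it is left; firm stop at 0.
- chest_steel: Small wooden drawer chest with one white-fronted drawer, that holds silvery steel dome-headed nails. 170 deep (x) x 110 wide (y) x 70 mm high, plus the drawer's overlaid front. Stands loose on the bench, about 2 kg, so a hard shove slides it. Origin: centre of its underside; z up, x from its drawer front towards its back (the drawer is pushed shut along +x), y to its left.
- steel_front (a point): Centre of the outer face of the front panel of the drawer that holds silvery steel dome-headed nails: flat white panel 108 mm wide, 64 mm high, 10 mm thick, its lower edge 3 mm and upper edge 67 mm above the bench, this point 35 mm above the bench, small flush label holder, no knob. It moves with the drawer; x axis points into the chest (the pushing direction), z up.
- steel_drawer (a joint): Opening of the drawer that holds silvery steel dome-headed nails, in m: 0 = fully home (shut), 0.115 = pulled right out; it starts between 0.05 and 0.095. Slides with about 1.5 N friction plus light damping, has no spring and stays where it is left; firm stop at 0.
- chest_empty: Small wooden drawer chest with one white-fronted drawer, that is empty (bare wooden bottom). 170 deep (x) x 110 wide (y) x 70 mm high, plus the drawer's overlaid front. Stands loose on the bench, about 2 kg, so a hard shove slides it. Origin: centre of its underside; z up, x from its drawer front towards its back (the drawer is pushed shut along +x), y to its left.
- empty_front (a point): Centre of the outer face of the front panel of the drawer that is empty (bare wooden bottom): flat white panel 108 mm wide, 64 mm high, 10 mm thick, its lower edge 3 mm and upper edge 67 mm above the bench, this point 35 mm above the bench, small flush label holder, no knob. It moves with the drawer; x axis points into the chest (the pushing direction), z up.
- empty_drawer (a joint): Opening of the drawer that is empty (bare wooden bottom), in m: 0 = fully home (shut), 0.115 = pulled right out; it starts between 0.05 and 0.095. Slides with about 1.5 N friction plus light damping, has no spring and stays where it is left; firm stop at 0.
- jar_mid (a point): Bystander: jar with red cap, 42 mm diameter, 60 mm high, standing on top of the empty drawer's chest 35 to 50 mm behind its middle (stands from 70 to 130 mm above the bench); point at its centre, 30 mm up.
- spool_mid (a point): Bystander: blue thread spool, 36 mm diameter, 46 mm high, standing on top of the brass nails' chest 35 to 50 mm behind its middle; point at its centre, 23 mm up.
- hammer_grip (a point): Bystander: hammer, 260 mm long, lying on the bench to the right of the chests; point on its handle, whose length lies along x; the hammer lies under 40 mm high.
- glue_mid (a point): Bystander: white glue bottle with orange cap, 54 mm diameter, 130 mm high, standing on the bench to the left of the chests; point at its centre, 65 mm up.

How it is judged:
By the outcome, as a careful person would: the job done as asked, in the order asked, and still so for the second after the job is handed in, with the robot touching nothing.
It also fails if it takes over 48 s, if anything falls off the work surface, if the arm or the gripper's body presses on something with over 40 N, if the wrist force passes 120 N, or if a joint passes its speed limit or range.

## Working session

There is one attempt and no reset: what is moved stays moved. The work goes in short steps, Python scripts to look and compute and a tool call to move; the robot and the scene stay as the last step left them, time stands still between calls to the robot, and variables do not carry over. Pictures are saved under pics/ and viewed, about 8 in all and at most 12, crops included, and the job is handed in when it is done.

Besides the shell and the picture viewer there is one more tool, called after "Emit:" as name(argument=value, ...), one argument or row to a line, values as JSON. drive_tool: Moves the arm, as the interface text tells. Its arguments: {"type":"object","properties":{"linear":{"type":"array","items":{"type":"array","items":{"type":"number"}}},"rot":{"type":"array","items":{"type":"array","items":{"type":"number"}}},"hand":{"type":"array","items":{"type":"number"}},"force":{"type":"number"}},"required":["linear","rot","hand"]}

```bash
mkdir -p pics; cat > h.py <<'E'
from station import manip, cams, order
import numpy as np, cv2
from scipy.spatial.transform import Rotation as R
def ray(cam,px):
    m=cams.camera_model(cam); f=200/np.tan(np.radians(m['vfov'])/2)
    Rm=R.from_rotvec(m['rvec']).as_matrix(); C=-Rm.T@np.array(m['tvec'])
    d=Rm.T@np.array([(px[0]-m['cx'])/f,(px[1]-m['cy'])/f,1]); return C,d
def atz(cam,px,z):
    C,d=ray(cam,px); return C+d*(z-C[2])/d[2]
def save(cam,fn):
    im=cams.snapshot(cam); cv2.imwrite('pics/'+fn,im[:,:,::-1]); return im
E
python3 - <<'E'
from h import *
s=manip.sense(); print(s, manip.tip_reach)
ims=[save(c,c+'0.png') for c in('top','side')]
for c in('top','side'):
    print(c,ray(c,(320,200))); print(cams.camera_model(c)['vfov'])
    for l,z in[('brass_front',.035),('steel_front',.035),('empty_front',.035),('chest_brass',0),('chest_steel',0),('chest_empty',0),('jar_mid',.1),('spool_mid',.093),('hammer_grip',.015),('glue_mid',.065)]:
        for d in cams.spot_point(l,c)[:2]: print(l,np.round(d['at'],1),round(d['score'],2),atz(c,d['at'],z).round(4))
E
```

```text
{'t': 0.0, 'q': array([ 1.09352227e+00,  5.28450298e-01,  1.43388023e+00,  2.66743755e-05,
        1.18141008e+00, -1.78515925e-01]), 'qd': array([-0.00100339, -0.0003025 ,  0.00076165, -0.0018246 ,  0.00240403,
        0.00017491]), 'tau': array([-6.87307001e-04, -4.42352486e+01, -1.78020823e+01, -1.96822175e-04,
        8.48837604e-03,  3.16275710e-06]), 'tcp_pos': array([0.18367681, 0.59682338, 0.30295023]), 'tool_rot': array([ 1.48829077e-01,  9.88862353e-01, -1.01278357e-03, -3.57550649e-04]), 'force': array([0.00732265, 0.96949282, 0.23591847]), 'ft_torque': array([0.03033785, 0.01287638, 0.07471094]), 'finger_gap': 0.9981777968169457} 0.0726
top (array([0.46957473, 0.00678608, 1.09790765]), array([ 0.1299051 ,  0.00484939, -0.99155984]))
56.27834019713987
brass_front [247.5 237.1] 0.71 [0.497  0.2137 0.035 ]
steel_front [388.8 222.8] 0.76 [ 0.5492 -0.1858  0.035 ]
steel_front [324.  147.8] 0.74 [0.7627 0.0049 0.035 ]
empty_front [328.3 217.6] 0.92 [ 0.559  -0.0132  0.035 ]
empty_front [475.1 248.6] 0.38 [ 0.4833 -0.4307  0.035 ]
chest_brass [256.3 175.3] 0.59 [0.682  0.2042 0.
[... 569 characters left out ...]
 [338.3 279. ] 0.87 [0.5111 0.2106 0.035 ]
steel_front [348.6 167.5] 0.87 [ 0.5485 -0.1926  0.035 ]
empty_front [335.1 209.6] 0.91 [ 0.5598 -0.0113  0.035 ]
chest_brass [277.  271.7] 0.7 [0.6787 0.203  0.    ]
chest_steel [301.  162.7] 0.64 [ 0.7154 -0.2195  0.    ]
chest_steel [378.4 126.5] 0.3 [ 0.4773 -0.4652 -0.    ]
chest_empty [289.7 210.4] 0.94 [ 0.6995 -0.009   0.    ]
chest_empty [275.7 273.8] 0.4 [0.6803 0.2098 0.    ]
jar_mid [272.1 188.5] 0.8 [7.418e-01 1.000e-04 1.000e-01]
jar_mid [335.9 209.6] 0.62 [0.5495 0.0405 0.1   ]
spool_mid [255.5 250.6] 0.59 [0.7248 0.2055 0.093 ]
hammer_grip [373.2 129.3] 0.74 [ 0.4938 -0.4263  0.015 ]
glue_mid [316.9 374.3] 0.85 [0.5142 0.4527 0.065 ]
```

```bash
cd pics; python3 -c "
import cv2
for c in('top','side'):
    i=cv2.imread(c+'0.png');cv2.imwrite(c+'0b.png',cv2.resize(i,(800,500)))"
```

```text
(no output)
```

View pics/top0b.png

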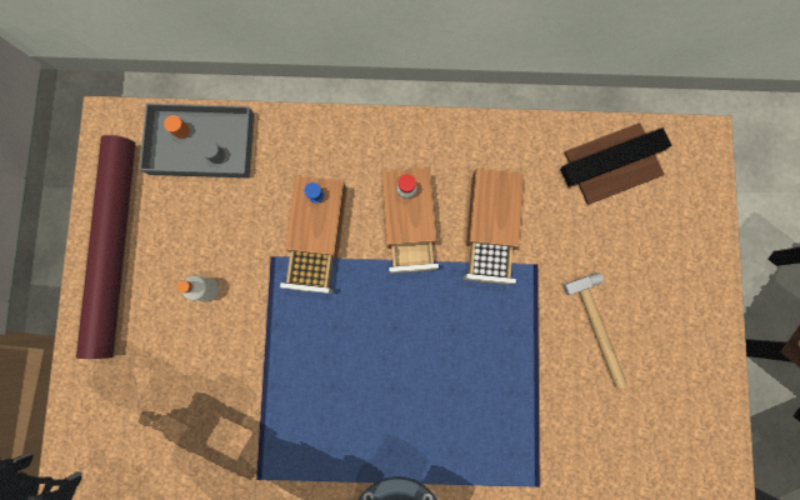

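View pics/side0b.png

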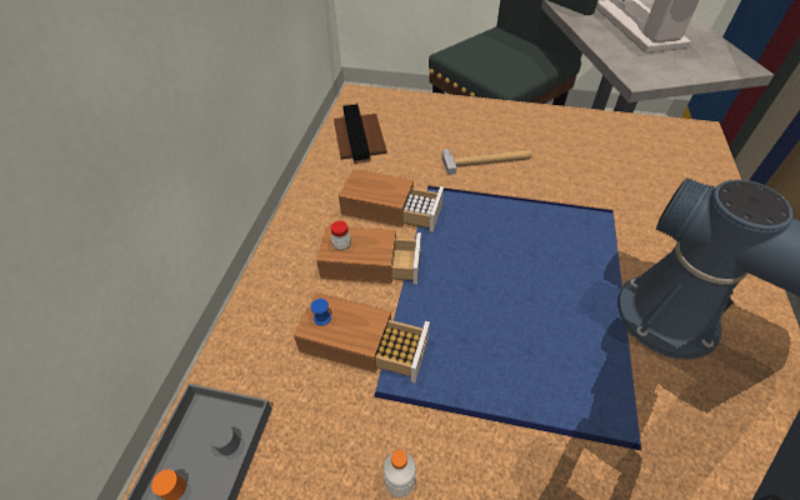

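The top view shows brass nails in the left chest (front at about (305,288) in the 800 px picture), the empty drawer in the middle (413,268) and steel nails at the right (491,279). The side view agrees. The networks' positions match both views. Next I'll get the front edges and chest yaws.

```bash
python3 - <<'E'
from h import *
im=cv2.imread('pics/top0.png'); hsv=cv2.cvtColor(im,cv2.COLOR_BGR2HSV)
cams.snapshot('top')
m=cams.camera_model('top')
for n,c in(('brass',(247,230)),('empty',(330,214)),('steel',(392,222))):
    w=np.zeros(im.shape[:2],bool); x,y=c
    w[y-12:y+12,x-28:x+28]=True
    w&=(hsv[...,1]<50)&(hsv[...,2]>175)
    k,lab,st,ce=cv2.connectedComponentsWithStats(w.astype(np.uint8))
    i=1+np.argmax(st[1:,2]) ; ys,xs=np.where(lab==i)
    cols=np.unique(xs); cols=cols[2:-2]
    up=np.array([ys[xs==q].min() for q in cols]); lo=np.array([ys[xs==q].max() for q in cols])
    g=np.polyfit(cols,(lo),1)
    a,b=[atz('top',(q,np.polyval(g,q)+.5),.067) for q in(xs.min()-.5,xs.max()+.5)]
    d=a-b; print(n,st[i],'ends',a.round(4),b.round(4),'w',np.linalg.norm(d).round(4),'mid',((a+b)/2).round(4),'yaw',np.degrees(np.arctan2(-d[0],d[1])).round(2))
    r=cams.regions_of('chest_'+n,'top'); 
    if r:
        p=r[0]['pixels']&(hsv[...,0]<14)&(hsv[...,1]>110); p=cv2.morphologyEx(p.astype(np.uint8),cv2.MORPH_OPEN,np.ones((5,5)))
        q=cv2.boxPoints(cv2.minAreaRect(cv2.findNonZero(p))); print(r[0]['score'],[atz('top',v,.07)[:2].round(3) for v in q])
cv2.imwrite('pics/crop.png',cv2.resize(im[125:240,220:420],None,fx=4,fy=4,interpolation=cv2.INTER_CUBIC))
E
```

```text
brass [224 226  39   8 141] ends [0.5157 0.2745 0.067 ] [0.5065 0.1669 0.067 ] w 0.108 mid [0.5111 0.2207 0.067 ] yaw -4.89
0.85 [array([0.601, 0.265]), array([0.754, 0.258]), array([0.744, 0.147]), array([0.592, 0.157])]
empty [311 211  40   6 138] ends [0.5566 0.0367 0.067 ] [ 0.5687 -0.0737  0.067 ] w 0.1111 mid [ 0.5627 -0.0185  0.067 ] yaw 6.28
0.56 [array([0.774, 0.056]), array([ 0.785, -0.049]), array([ 0.628, -0.064]), array([0.618, 0.04 ])]
steel [373 219  40   7 134] ends [ 0.5476 -0.135   0.067 ] [ 0.5396 -0.2456  0.067 ] w 0.1109 mid [ 0.5436 -0.1903  0.067 ] yaw -4.17
0.59 [array([ 0.789, -0.144]), array([ 0.792, -0.252]), array([ 0.626, -0.252]), array([ 0.623, -0.146])]
```

View pics/crop.png

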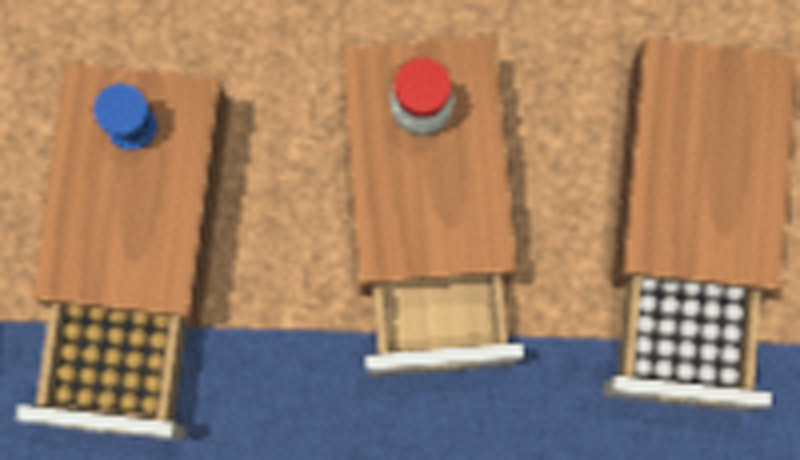

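```bash
python3 - <<'E'
from h import *
for n,q in dict(brass=[(38,298),(190,318),(220,82),(65,65)],steel=[(625,275),(780,290),(796,57),(642,40)]).items():
    P=np.array([atz('top',(220+(u-1.5)/4,125+(v-1.5)/4),.07)[:2] for u,v in q])
    fl,fr,br,bl=P; x=(bl+br-fl-fr)/2; y=(fl+bl-fr-br)/2
    print(n,P.round(3).tolist(),'len',np.linalg.norm(x).round(3),np.linalg.norm(y).round(3),'yaw',np.degrees(np.arctan2(x[1],x[0])).round(1),np.degrees(np.arctan2(-y[0],y[1])).round(1),'fmid',((fl+fr)/2).round(4),'mid',P.mean(0).round(4))
E
```

```text
brass [[0.599, 0.263], [0.588, 0.158], [0.757, 0.144], [0.765, 0.254]] len 0.168 0.108 yaw -3.8 -5.2 fmid [0.5938 0.2105] mid [0.6774 0.2049]
steel [[0.627, -0.143], [0.62, -0.251], [0.787, -0.263], [0.796, -0.153]] len 0.168 0.109 yaw -3.7 -4.3 fmid [ 0.6238 -0.1969] mid [ 0.7078 -0.2024]
```

Emit:
drive_tool(
  linear=[
    [0,0,0],
    [0,0,0],
    [-15,-18,0],
    [-25,-29,0],
    [-25,-29,0],
    [-25,-29,0],
    [-25,-29,0],
    [-25,-29,0],
    [-25,-29,0],
    [-25,-29,0],
    [-25,-29,0],
    [-25,-29,0],
    [-25,-29,0],
    [-25,-29,0],
    [-12,-14,0],
    [0,0,0],
  ],
  rot=[
    [0,0,-6.25],
    [0,0,-6.25],
    [0,0,0],
    [0,0,0],
    [0,0,0],
    [0,0,0],
    [0,0,0],
    [0,0,0],
    [0,0,0],
    [0,0,0],
    [0,0,0],
    [0,0,0],
    [0,0,0],
    [0,0,0],
    [0,0,0],
    [0,0,0],
  ],
  hand=[0,0,0,0,0,0,0,0,0,0,0,0,0,0,0,0],
)

```text
t: 2.63
tcp_pos: [0.4752, 0.2141, 0.3045]
tool_rot: [0.031, 1.0, 0.004, 0.005]
force: [0.6, 0.3, 0.2]
finger_gap: 0.001
```

```bash
cat >> h.py <<'E'
def go(goal,yaw):
    s=manip.sense(); T=R.from_quat(s['tool_rot']); g=-np.array([np.cos(np.radians(yaw)),np.sin(np.radians(yaw)),0])
    y=np.cross([0,0,-1],g); G=R.from_matrix(np.c_[g,y,[0,0,-1]])
    print('t',s['t'].__round__(2),'pos',s['tcp_pos'].round(4),'F',s['force'].round(2),'gap',round(s['finger_gap'],3))
    print('rot deg tool',np.degrees((T.inv()*G).as_rotvec()).round(2),'lin mm in goal axes',(1000*G.inv().apply(np.array(goal)-s['tcp_pos'])).round(1))
E
python3 -c "
from h import *
go([.455,.2228,.1],-4.6)"
```

```text
t 2.63 pos [0.4752 0.2141 0.3045] F [0.57 0.27 0.23] gap 0.001
rot deg tool [0.5  0.58 1.1 ] lin mm in goal axes [ 20.8   7.1 204.5]
```

Emit:
drive_tool(
  linear=[
    [15,5,10],
    [6,2,30],
    [0,0,36],
    [0,0,36],
    [0,0,36],
    [0,0,30],
    [0,0,18],
    [0,0,0],
  ],
  rot=[
    [0.5,0.6,1.1],
    [0,0,0],
    [0,0,0],
    [0,0,0],
    [0,0,0],
    [0,0,0],
    [0,0,0],
    [0,0,0],
  ],
  hand=[0,0,0,0,0,0,0,0],
)

```text
t: 3.3
tcp_pos: [0.4596, 0.2269, 0.1063]
tool_rot: [0.043, 0.999, 0.003, 0.008]
force: [0.2, -0.5, 0.2]
finger_gap: 0.001
```

```bash
python3 -c "
from h import *
go([.492,.2196,.1],-4.6)
im=save('side','s1.png'); cv2.imwrite('pics/s1c.png',cv2.resize(im[120:340,200:480,::-1],None,fx=2.5,fy=2.5))"
```

```text
t 3.3 pos [0.4596 0.2269 0.1063] F [ 0.21 -0.47  0.22] gap 0.001
rot deg tool [ 0.41  0.85 -0.28] lin mm in goal axes [-32.9  -4.7   6.3]
```

View pics/s1c.png

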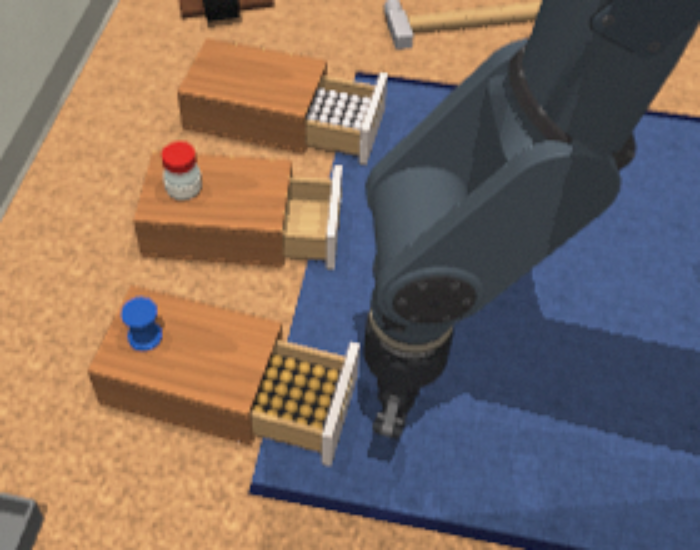

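The closed fingertips, at about (390,420) in the crop, stand in front of the brass panel's middle (345,400). I'll advance slowly.

Emit:
drive_tool(
  linear=[
    [-5,-2,3],
    [-5,-2,2],
    [-5,-1,0],
    [-5,0,0],
    [-4,0,0],
    [-4,0,0],
    [-4,0,0],
    [-4,0,0],
    [-4,0,0],
    [-4,0,0],
    [-4,0,0],
    [-4,0,0],
  ],
  rot=[
    [0.4,0.8,-0.3],
    [0,0,0],
    [0,0,0],
    [0,0,0],
    [0,0,0],
    [0,0,0],
    [0,0,0],
    [0,0,0],
    [0,0,0],
    [0,0,0],
    [0,0,0],
    [0,0,0],
  ],
  hand=[0,0,0,0,0,0,0,0,0,0,0,0],
)

```text
t: 4.35
tcp_pos: [0.5171, 0.2191, 0.11]
tool_rot: [0.039, 0.999, 0.001, 0.004]
force: [-1.0, 0.7, 1.7]
finger_gap: 0.0
```

```bash
python3 -c "
from h import *
go([.573,.2125,.1],-4.6)"
```

```text
t 4.35 pos [0.5171 0.2191 0.11  ] F [-1.    0.74  1.66] gap 0.0
rot deg tool [0.19 0.4  0.1 ] lin mm in goal axes [-56.3  -2.1  10. ]
```

Emit:
drive_tool(
  linear=[
    [-4,0,1],
    [-4,0,1],
    [-4,0,1],
    [-4,0,1],
    [-4,0,1],
    [-4,0,0.5],
    [-4,0,0.5],
    [-4,0,0.5],
    [-3,0,0.5],
    [-3,0,0.5],
    [-2,0,0.3],
  ],
  rot=[
    [0.2,0.4,0.1],
    [0,0,0],
    [0,0,0],
    [0,0,0],
    [0,0,0],
    [0,0,0],
    [0,0,0],
    [0,0,0],
    [0,0,0],
    [0,0,0],
    [0,0,0],
  ],
  hand=[0,0,0,0,0,0,0,0,0,0,0],
)

```text
t: 5.27
tcp_pos: [0.5615, 0.2151, 0.1011]
tool_rot: [0.04, 0.999, -0.001, -0.001]
force: [-1.3, -0.7, 1.4]
finger_gap: 0.001
```

```bash
python3 -c "
from h import *
go([.573,.2125,.105],-4.6)"
```

```text
t 5.27 pos [0.5615 0.2151 0.1011] F [-1.34 -0.66  1.37] gap 0.001
rot deg tool [-0.09 -0.07  0.  ] lin mm in goal axes [-11.6  -1.7  -3.9]
```

Emit:
drive_tool(
  linear=[
    [-2,0,0],
    [-2,0,0],
    [-1.5,0,0],
    [-1,0,0],
    [-1,0,0],
  ],
  rot=[
    [0,0,0],
    [0,0,0],
    [0,0,0],
    [0,0,0],
    [0,0,0],
  ],
  hand=[0,0,0,0,0],
)

```text
t: 5.68
tcp_pos: [0.5699, 0.2144, 0.101]
tool_rot: [0.04, 0.999, -0.001, -0.001]
force: [-0.9, -0.1, 0.8]
finger_gap: 0.001
```

Emit:
drive_tool(
  linear=[
    [-1,0,0],
  ],
  rot=[
    [0,0,0],
  ],
  hand=[0],
)

```text
t: 5.77
tcp_pos: [0.5709, 0.2143, 0.101]
tool_rot: [0.04, 0.999, -0.001, -0.001]
force: [-1.2, -0.4, 1.4]
finger_gap: -0.001
```

Emit:
drive_tool(
  linear=[
    [-1,0,0],
  ],
  rot=[
    [0,0,0],
  ],
  hand=[0],
)

```text
t: 5.85
tcp_pos: [0.5719, 0.2142, 0.101]
tool_rot: [0.04, 0.999, -0.001, -0.001]
force: [-1.9, -0.6, 1.1]
finger_gap: 0.001
```

Emit:
drive_tool(
  linear=[
    [-1,0,0],
  ],
  rot=[
    [0,0,0],
  ],
  hand=[0],
)

```text
t: 5.93
tcp_pos: [0.5729, 0.2141, 0.101]
tool_rot: [0.04, 0.999, -0.001, -0.001]
force: [-0.9, -0.3, 0.8]
finger_gap: 0.001
```

```bash
python3 -c "
from h import *
go([.573,.2125,.1],-4.6)
im=save('top','t1.png'); cv2.imwrite('pics/t1c.png',cv2.resize(im[125:240,220:420,::-1],None,fx=4,fy=4,interpolation=cv2.INTER_CUBIC))
im=save('side','s2.png'); cv2.imwrite('pics/s2c.png',cv2.resize(im[220:320,220:380,::-1],None,fx=5,fy=5,interpolation=cv2.INTER_CUBIC))"
```

```text
t 5.93 pos [0.5729 0.2141 0.101 ] F [-0.87 -0.31  0.84] gap 0.001
rot deg tool [-0.1  -0.11  0.01] lin mm in goal axes [-0.3 -1.6  1. ]
```

View pics/s2c.png

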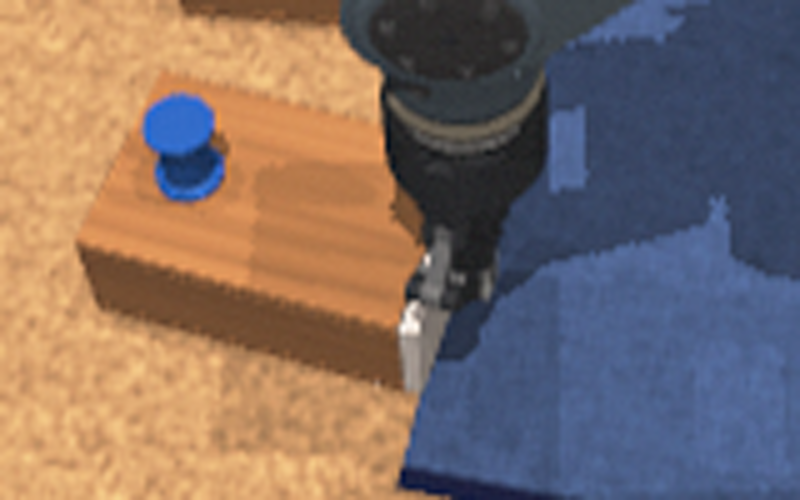

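The brass drawer is almost shut, with the panel at (410,350) close against the chest. The force shows no stop yet, so I'll go on in 0.7 to 1 mm steps.

Emit:
drive_tool(
  linear=[
    [-1,0,0],
  ],
  rot=[
    [0,0,0],
  ],
  hand=[0],
)

```text
t: 6.12
tcp_pos: [0.5733, 0.2141, 0.1009]
tool_rot: [0.04, 0.999, -0.001, -0.002]
force: [-4.6, 1.1, 3.7]
finger_gap: 0.002
```

Emit:
drive_tool(
  linear=[
    [-0.7,0,0],
  ],
  rot=[
    [0,0,0],
  ],
  hand=[0],
)

```text
t: 6.2
tcp_pos: [0.5734, 0.2141, 0.101]
tool_rot: [0.04, 0.999, -0.001, -0.003]
force: [-2.2, 0.4, 2.6]
finger_gap: 0.001
```

Emit:
drive_tool(
  linear=[
    [-1,0,0],
  ],
  rot=[
    [0,0,0],
  ],
  hand=[0],
)

```text
t: 6.28
tcp_pos: [0.5734, 0.2141, 0.101]
tool_rot: [0.04, 0.999, -0.001, -0.004]
force: [-5.3, 0.1, 3.1]
finger_gap: -0.001
```

```bash
python3 -c "
from h import *
go([.573,.2125,.1],-4.6)"
```

```text
t 6.28 pos [0.5734 0.2141 0.101 ] F [-5.3   0.09  3.08] gap -0.001
rot deg tool [-0.14 -0.42  0.01] lin mm in goal axes [ 0.3 -1.6  1. ]
```

The brass drawer is home: no movement at 5.3 N, exactly at the predicted 0.573. Next I back off and go over to the steel chest.

Emit:
drive_tool(
  linear=[
    [3,0,0],
    [10,0,0],
    [20,0,0],
    [25,0,0],
    [25,-5,-10],
    [8,-20,-25],
    [0,-32,-25],
    [0,-36,-15],
    [0,-36,0],
    [0,-36,0],
    [0,-36,0],
    [0,-36,0],
    [0,-36,0],
    [0,-36,0],
    [0,-36,0],
    [0,-30,0],
    [0,-18,0],
    [0,0,0],
  ],
  rot=[
    [0,0,0],
    [0,0,0],
    [0,0,0],
    [0,0,0],
    [0,0,0],
    [0,0,0],
    [0,0,0],
    [0,0,0],
    [0,0,0],
    [0,0,0],
    [0,0,0],
    [0,0,0],
    [0,0,0],
    [0,0,0],
    [0,0,0],
    [0,0,0],
    [0,0,0],
    [0,0,0],
  ],
  hand=[0,0,0,0,0,0,0,0,0,0,0,0,0,0,0,0,0,0],
)

```text
t: 7.78
tcp_pos: [0.4544, -0.1882, 0.1819]
tool_rot: [0.035, 0.999, -0.007, 0.021]
force: [-0.6, -0.5, -0.0]
finger_gap: -0.002
```

```bash
python3 -c "
from h import *
go([.488,-.187,.103],-4.1)
im=save('top','t2.png'); cv2.imwrite('pics/t2c.png',cv2.resize(im[125:240,220:420,::-1],None,fx=4,fy=4,interpolation=cv2.INTER_CUBIC))"
```

```text
t 7.78 pos [ 0.4544 -0.1882  0.1819] F [-0.64 -0.47 -0.04] gap -0.002
rot deg tool [-0.75  2.42  0.06] lin mm in goal axes [-33.4   3.6  78.9]
```

View pics/t2c.png

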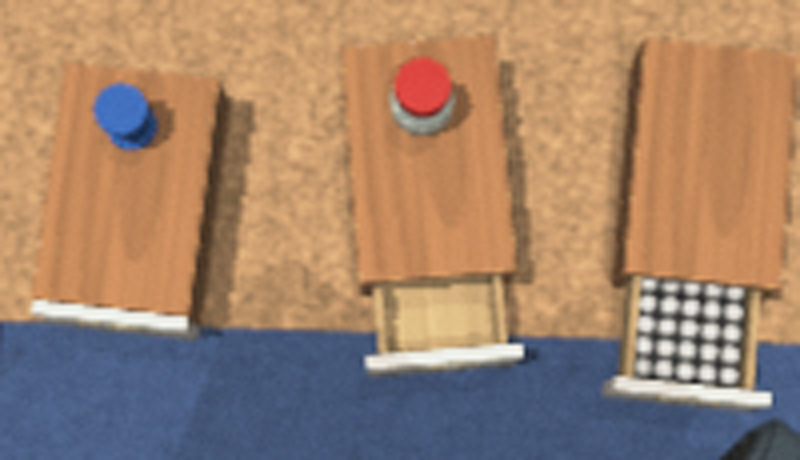

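The brass drawer is shut flush at (110,317) and its chest has not moved. The empty and steel drawers are as before. I'll lower in front of the steel front.

Emit:
drive_tool(
  linear=[
    [0,0,5],
    [-3,2,20],
    [-4,1,25],
    [-5,0,20],
    [-5,0,8],
    [0,0,0],
  ],
  rot=[
    [-0.7,2.4,0],
    [0,0,0],
    [0,0,0],
    [0,0,0],
    [0,0,0],
    [0,0,0],
  ],
  hand=[0,0,0,0,0,0],
)

```text
t: 8.33
tcp_pos: [0.4722, -0.1796, 0.103]
tool_rot: [0.034, 0.999, -0.001, 0.001]
force: [0.4, 1.1, -0.7]
finger_gap: -0.002
```

```bash
python3 -c "
from h import *
go([.5326,-.1904,.103],-4.1)"
```

```text
t 8.33 pos [ 0.4722 -0.1796  0.103 ] F [ 0.38  1.07 -0.65] gap -0.002
rot deg tool [-0.1   0.14  0.25] lin mm in goal axes [-61.   -6.5   0. ]
```

Contact is expected after about 61 mm.

Emit:
drive_tool(
  linear=[
    [-6,-2,0],
    [-8,-2,0],
    [-8,-2,0],
    [-8,-0.5,0],
    [-6,0,0],
    [-5,0,0],
    [-4,0,0],
    [-4,0,0],
    [-4,0,0],
    [-4,0,0],
    [-4,0,0],
    [-4,0,0],
    [-4,0,0],
  ],
  rot=[
    [0,0.1,0.2],
    [0,0,0],
    [0,0,0],
    [0,0,0],
    [0,0,0],
    [0,0,0],
    [0,0,0],
    [0,0,0],
    [0,0,0],
    [0,0,0],
    [0,0,0],
    [0,0,0],
    [0,0,0],
  ],
  hand=[0,0,0,0,0,0,0,0,0,0,0,0,0],
)

```text
t: 9.42
tcp_pos: [0.5465, -0.19, 0.1077]
tool_rot: [0.034, 0.999, -0.002, 0.0]
force: [-1.8, -1.0, 0.1]
finger_gap: 0.003
```

```bash
python3 -c "
from h import *
go([.603,-.1954,.103],-4.1)"
```

```text
t 9.42 pos [ 0.5465 -0.19    0.1077] F [-1.85 -1.01  0.14] gap 0.003
rot deg tool [-0.18  0.02  0.2 ] lin mm in goal axes [-56.7  -1.4   4.7]
```

Emit:
drive_tool(
  linear=[
    [-4,0,0.5],
    [-4,0,0.5],
    [-4,0,0.5],
    [-4,0,0.5],
    [-4,0,0.5],
    [-4,0,0.5],
    [-4,0,0.5],
    [-4,0,0.5],
    [-4,0,0.3],
    [-3,0,0],
    [-3,0,0],
    [-2,0,0],
    [-2,0,0],
  ],
  rot=[
    [0,0,0],
    [0,0,0],
    [0,0,0],
    [0,0,0],
    [0,0,0],
    [0,0,0],
    [0,0,0],
    [0,0,0],
    [0,0,0],
    [0,0,0],
    [0,0,0],
    [0,0,0],
    [0,0,0],
  ],
  hand=[0,0,0,0,0,0,0,0,0,0,0,0,0],
)

```text
t: 10.5
tcp_pos: [0.5971, -0.1929, 0.1024]
tool_rot: [0.034, 0.999, -0.001, -0.001]
force: [-1.6, -0.1, 0.9]
finger_gap: 0.001
```

Emit:
drive_tool(
  linear=[
    [-1,0,0],
    [-1,0,0],
    [-1,0,0],
  ],
  rot=[
    [0,0,0],
    [0,0,0],
    [0,0,0],
  ],
  hand=[0,0,0],
)

```text
t: 10.75
tcp_pos: [0.6006, -0.1932, 0.1024]
tool_rot: [0.034, 0.999, -0.001, -0.001]
force: [-2.2, 0.3, 1.3]
finger_gap: -0.003
```

Emit:
drive_tool(
  linear=[
    [-0.8,0,0],
  ],
  rot=[
    [0,0,0],
  ],
  hand=[0],
)

```text
t: 10.83
tcp_pos: [0.6014, -0.1932, 0.1024]
tool_rot: [0.034, 0.999, -0.001, -0.001]
force: [-1.5, -0.8, 0.7]
finger_gap: 0.002
```

Emit:
drive_tool(
  linear=[
    [-0.8,0,0],
  ],
  rot=[
    [0,0,0],
  ],
  hand=[0],
)

```text
t: 10.92
tcp_pos: [0.6022, -0.1933, 0.1024]
tool_rot: [0.034, 0.999, -0.001, -0.001]
force: [-0.6, -0.3, 0.2]
finger_gap: -0.003
```

Emit:
drive_tool(
  linear=[
    [-0.8,0,0],
  ],
  rot=[
    [0,0,0],
  ],
  hand=[0],
)

```text
t: 11.0
tcp_pos: [0.603, -0.1933, 0.1024]
tool_rot: [0.034, 0.999, -0.001, -0.001]
force: [-1.8, -0.3, 1.2]
finger_gap: -0.002
```

Emit:
drive_tool(
  linear=[
    [-0.8,0,0],
  ],
  rot=[
    [0,0,0],
  ],
  hand=[0],
)

```text
t: 11.08
tcp_pos: [0.6038, -0.1934, 0.1024]
tool_rot: [0.034, 0.999, -0.001, -0.001]
force: [-2.2, 0.2, 0.5]
finger_gap: 0.003
```

Emit:
drive_tool(
  linear=[
    [-0.8,0,0],
  ],
  rot=[
    [0,0,0],
  ],
  hand=[0],
)

```text
t: 11.17
tcp_pos: [0.604, -0.1934, 0.1024]
tool_rot: [0.034, 0.999, -0.001, -0.002]
force: [-5.0, -0.5, 3.2]
finger_gap: 0.001
```

```bash
python3 -c "
from h import *
go([.603,-.1954,.103],-4.1)
im=save('side','s3.png'); cv2.imwrite('pics/s3c.png',cv2.resize(im[125:225,260:400,::-1],None,fx=5,fy=5,interpolation=cv2.INTER_CUBIC))"
```

```text
t 11.17 pos [ 0.604  -0.1934  0.1024] F [-5.02 -0.49  3.17] gap 0.001
rot deg tool [-0.1  -0.21  0.21] lin mm in goal axes [ 0.9 -2.1 -0.6]
```

View pics/s3c.png

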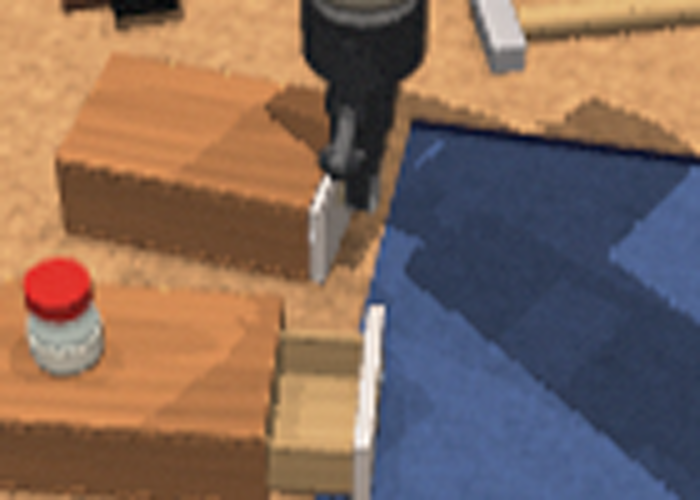

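The steel panel at (320,225) lies against its chest and the force has stepped to 5 N, so the stop is reached. One confirming push follows, then I back off and lift.

Emit:
drive_tool(
  linear=[
    [-1,0,0],
  ],
  rot=[
    [0,0,0],
  ],
  hand=[0],
)

```text
t: 11.3
tcp_pos: [0.6041, -0.1934, 0.1024]
tool_rot: [0.034, 0.999, -0.001, -0.003]
force: [-5.4, -1.1, 3.2]
finger_gap: -0.0
```

Emit:
drive_tool(
  linear=[
    [3,0,0],
    [10,0,0],
    [20,0,0],
    [25,0,0],
    [25,0,-10],
    [20,0,-25],
    [10,0,-30],
    [0,0,-30],
    [0,0,0],
    [0,0,0],
  ],
  rot=[
    [0,0,0],
    [0,0,0],
    [0,0,0],
    [0,0,0],
    [0,0,0],
    [0,0,0],
    [0,0,0],
    [0,0,0],
    [0,0,0],
    [0,0,0],
  ],
  hand=[0,0,0,0,0,0,0,0,0,0],
)

```text
t: 12.13
tcp_pos: [0.493, -0.1856, 0.199]
tool_rot: [0.035, 0.999, -0.003, 0.009]
force: [0.0, 0.3, -0.4]
finger_gap: -0.001
```

```bash
python3 -c "
from h import *
im=save('top','t3.png'); a=cv2.imread('pics/top0.png')
cv2.imwrite('pics/t3c.png',cv2.resize(np.vstack([im[135:230,230:410,::-1],a[135:230,230:410]]),None,fx=3,fy=3,interpolation=cv2.INTER_CUBIC))
for l,z in[('brass_front',.035),('steel_front',.035),('empty_front',.035),('jar_mid',.1),('spool_mid',.093),('hammer_grip',.015),('glue_mid',.065)]:
    for d in cams.spot_point(l,'top')[:1]: print(l,round(d['score'],2),atz('top',d['at'],z).round(4))
go([.5,-.19,.1],-4.1)"
```

```text
brass_front 0.48 [0.5742 0.2099 0.035 ]
steel_front 0.58 [0.504  0.4673 0.035 ]
empty_front 0.73 [ 0.5666 -0.0087  0.035 ]
jar_mid 0.55 [0.7363 0.007  0.1   ]
spool_mid 0.7 [0.7287 0.2057 0.093 ]
hammer_grip 0.79 [ 0.4875 -0.4372  0.015 ]
glue_mid 0.94 [0.5116 0.4531 0.065 ]
t 12.53 pos [ 0.4923 -0.1852  0.1968] F [-0.01 -0.54  0.38] gap 0.002
rot deg tool [-0.18  0.73  0.07] lin mm in goal axes [-8.  -4.3 96.8]
```

View pics/t3c.png

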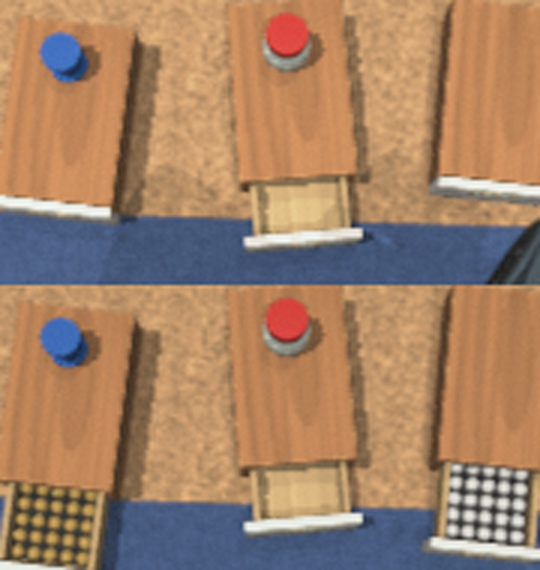

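The top half (now) against the bottom half (start) shows the brass and steel drawers shut flush, the empty one unchanged, and the chests, jar and spool where they were. I'm handing in.

```bash
python3 -c "
from station import order
print(order.sign_off())"
```

```text
the job is handed in; nothing more can be done
None
```

I pushed the brass drawer shut first, then the steel one, slowly with the closed fingertips. I handed the job in at about 12.5 s, with the arm clear of everything.

- **Drawers home:** each drawer came up against its stop and did not move further at about 5 N. In both cases that was within about 1 mm of the shut position I had worked out from the pictures.
- **Nothing else moved:** the last top picture, compared with the first, shows both drawers flush. The chests, the open empty drawer, the jar and the spool look unchanged. The networks put the hammer and glue bottle within about 1 cm of where they first saw them, which is about their usual scatter.
- **One check failed:** on the last picture the network's steel-front point landed near the glue bottle, a false report. I therefore judged that drawer by the force and by the picture itself.

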